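# Show the sanded toy boat's bow to the inspection camera

## Robot

A 6-joint arm with a two-finger parallel gripper is mounted at the origin on the work surface. World frame = base frame: x ahead of the robot, y to its left, z up, the work surface at z = 0. Lengths are in m, angles in rad, forces in N, time in s.
With the tool pointing down it reaches from about 0.275 to 0.725 m from the base axis. Payload 5.6 kg.
Tool frame: the origin (TCP) lies on the mounting face of the last link; the fingertips stand 173 mm ahead of it and the grasp point (between the pads) lies 155 mm ahead of it; z points along the fingers, y is the line along which they close (so a half turn about z gives the same grasp; the last joint's range is limited). The gripper opens to 85 mm and grips with 20 to 120 N. Pads are 22 mm wide; open, the fingers measure 114 mm over their backs; the gripper's body (76 mm by 85 mm) begins 54 mm behind the grasp point. The pads swing forward as they close: fully open they stand 13 mm farther back than shut.
Start: joints at [1.415, 0.255, 0.108, 0, -1.424, -0.285], TCP at [0.235, 0.497, 0.405] pointing down, gripper open.
Joint ranges: [-2.95, 2.95], [-1.21, 1.97], [-1.09, 1.5], [-2.87, 1.71], [-2.94, -0.07], [-3.05, 3.05]. Speed limits (rad/s): [2.57, 2.57, 3.14, 3.14, 3.14, 3.14].

## Interface

Orientations are given as a rotation vector (axis times angle).
In Python, from bench import bot, eyes, workorder gives the robot as it stands. The module is installed in compiled form; this text tells all that it offers.
- The arm moves only by the tool send_rows, never from a script. Its argument "moves" is a list of rows, each an object with "claw": the opening in per cent of the stroke, from 0 (shut) to 100 (fully open); "linear": the shift along the tool's x, y, z in units of 25 mm (1.0 is 25 mm), a list of three; "angular": the turn, a rotation vector about the tool's x, y, z in units of 5 degrees (1.0 is 5 degrees), a list of three. In form: [{"claw": claw, "linear": [x, y, z], "angular": [wx, wy, wz]}, ...]. A call has 1 to 5 rows; each row is the pose to reach, as a shift and turn from the pose commanded when the call began, along the tool's axes at that moment; what a row does not reach only later rows make up. A row lasts 1/8 s, in which the tool goes at most 62.5 mm and 10.7 degrees, less where a joint would pass 70% of its speed; a pose out of reach is approached as far as the arm can. A call with a gripper value outside its range is refused whole. The fingers move at their own pace and stop on an object; the grip force is fixed at half the most. Time passes only in rows, so rows that repeat a pose let the fingers close. It gives the time, the measured TCP pose, the force, the opening and the grip force at its end, in the units of the state.
- bot.get_obs(): the state, without advancing time (a new reading comes with each control period).
- eyes.camera(name): name is "scene" or "top" or "wrist"; returns a dict with "img" (384x512x3 uint8, red, green, blue), "intrinsics" (3x3 intrinsics, pixels), "pose" (4x4, takes a point from camera to world coordinates). Camera axes: x right, y down, z forward; pixel columns grow to the right and rows downward; lengths in m; the calibration is good to about 2 mm. A picture is of the moment at which its call begins. There is no depth.
- workorder.sign_off(): hands the job in; it is judged then, once.
The state is a dict: "time": time; "joint_positions": joint angles; "qvel": joint speeds; "joint_efforts": joint torques, N m; "tcp_pos": TCP position; "ee_rot": TCP orientation; "wrist_force": force on the tool from outside, world axes, zero at the start; "ft_torque": the same for the moment, N m; "opening": finger opening in m; "grip_force": force on a finger pad.
Only numpy, scipy, OpenCV 4.12 (cv2) and the standard library are available. Lean on these libraries where they do the work, as an engineer would, in place of code of your own. Each camera call takes 0.05 s, during which the arm holds its last target. There are 200 camera calls.

## Task

The freshly sanded toy boat with the pointed bow goes to inspection: first, before moving the boat, take the wooden ball off its deck and lower it gently into the deep round tub without dropping it, and let go of it there. Then pick up the boat and hold it in the air in front of the inspection camera, bow pointing straight into the lens along the line of sight, the bow's tip 100 mm from the glass, deck uppermost and not leaning to either side; finish while still holding it there, still. Touch neither the camera nor its stand, and leave the square-ended barge with its own ball and the other things on the bench where they are.

Things in the scene. Friction and masses are not known exactly. Their poses are not given: they have to be found in the camera images.
- boat: plain wooden toy boat, 131 long x 46 wide x 38 mm high, 140 g: flat stern, right-angled pointed bow, 32 mm recess in the deck holding the ball, 8 mm peg 10 mm high by the bow. Origin: centre of its underside, flat on the table; +x to the bow (about the robot's left at first), +z up. Recess and centre of mass at x = -12 mm; parallel sides x = -66 to 42 mm. It and the barge may swap places
- bow (a point): middle of the pointed bow's upright edge, at x = 65, y = 0, z = 19 mm in the boat's frame
- ball_center (a point): centre of the 50 mm plain wooden ball (about 46 g) that sits in the boat's deck recess; at the start 57 mm above the table, sunk 6 mm into the recess, free to be lifted off
- tub: deep round open grey tub fixed to the table, 100 mm high, outside radius 88 mm at the foot and 100 mm at the rim, wall 4 mm, flat inside floor 6 mm above its origin. Origin: centre of its underside, +z up
- stand: camera stand fixed to the table, on the robot's left: steel foot 90 x 120 x 14 mm, a 20 mm post 264 mm high behind the camera. Origin: at table level, 20 mm behind the point below the camera box's centre; its -x is the horizontal direction in which the camera looks
- camera_head: inspection camera on the stand: grey box 55 x 50 x 50 mm with a black 38 mm lens barrel. Origin: centre of the box, 245 mm above the table. It looks along its -x axis, 25 degrees (0.436 rad) below horizontal, roughly to the robot's right; +z is its upright. The presented boat's axes are parallel to the camera's (+x with +x, +z with +z), so its bow points 25 degrees up
- lens (a point): centre of the lens glass, at x = -55 mm in the camera's frame
- focus (a point): the point in empty air where the bow's tip must be: on the line of sight, 100 mm in front of the lens glass (x = -155 mm in the camera's frame), about 180 mm above the table; axes as the camera's
- barge: bystander: the same hull but square at both ends, 131 x 46 x 38 mm, with its own ball in its deck; origin and axes as the boat's
- barge_ball_center (a point): bystander: centre of the barge's 50 mm ball
- sanding_block: bystander: cork sanding block 90 x 55 x 35 mm, origin at the centre of its underside
- dust_brush: bystander: hand brush lying on the far part of the table
- glue: bystander: white glue bottle 60 mm wide, 160 mm high, origin at the centre of its underside
- wheel0: bystander: small wooden toy wheel 38 mm wide, 14 mm high, lying flat
- wheel1: bystander: another such wheel
- wheel2: bystander: another such wheel
Mind the look-alikes: they are no part of the job. Leave any green or purple look-alike of the boat alone.

How it is judged:
By the outcome, as a careful person would: the job done as asked, in the order asked, and still so for the second after the job is handed in, while the arm keeps its last pose, push and grip.
It also fails if it takes over 53 s, if anything falls off the work surface, if the arm or the gripper's body presses on something with over 40 N, if the wrist force passes 120 N, or if a joint passes its speed limit or range.

## Working session

There is one attempt and no reset: what is moved stays moved. The work goes in short steps, Python scripts to look and compute and a tool call to move; the robot and the scene stay as the last step left them, time stands still between calls to the robot, and variables do not carry over. Pictures are saved under pics/ and viewed, at most 12 in all, crops included, and the job is handed in when it is done.

Besides the shell and the picture viewer there is one more tool, called after "Request:" by a JSON object that holds its "fn" and its "kwargs". send_rows: Moves the arm, as the interface text tells. Its arguments: {"type":"object","properties":{"moves":{"type":"array","items":{"type":"object","properties":{"claw":{"type":"number"},"linear":{"type":"array","items":{"type":"number"}},"angular":{"type":"array","items":{"type":"number"}}}}}},"required":["moves"]}

```bash
mkdir -p pics; python3 - <<'E'
from bench import bot, eyes, workorder
import cv2,numpy as np,pickle
o=bot.get_obs();print({k:np.round(v,3) for k,v in o.items()})
d={}
for n in("scene","top","wrist"):
    c=eyes.camera(n);d[n]=c;cv2.imwrite(f"pics/{n}0.png",c["img"][:,:,::-1]);print(n,np.round(c["intrinsics"],1).tolist(),np.round(c["pose"],3).tolist())
pickle.dump(d,open("d0.pkl","wb"))
a=np.hstack([cv2.resize(d[n]["img"],(800,600))[:,:,::-1] for n in("top",)])
cv2.imwrite("pics/top0b.png",a)
E
```

```text
{'time': np.float64(0.0), 'joint_positions': array([ 1.415,  0.256,  0.107, -0.   , -1.424, -0.285]), 'qvel': array([-0.   , -0.   ,  0.   ,  0.001, -0.   ,  0.001]), 'joint_efforts': array([ 0.0000e+00, -3.8663e+01,  2.3794e+01,  5.3650e+00, -6.0000e-03,
        0.0000e+00]), 'tcp_pos': array([0.235, 0.497, 0.404]), 'ee_rot': array([ 3.064e+00, -6.860e-01, -1.000e-03]), 'wrist_force': array([-0.181, -0.386,  0.19 ]), 'ft_torque': array([ 0.022,  0.041, -0.049]), 'grip_force': np.float64(0.0), 'opening': np.float64(0.085)}
scene [[480.4, 0.0, 254.2], [0.0, 480.4, 188.6], [0.0, 0.0, 1.0]] [[0.104, 0.678, -0.727, 1.442], [0.995, -0.075, 0.073, -0.065], [-0.005, -0.731, -0.682, 1.024], [0.0, 0.0, 0.0, 1.0]]
top [[411.7, 0.0, 255.5], [0.0, 411.7, 185.9], [0.0, 0.0, 1.0]] [[-0.013, -0.973, 0.23, 0.278], [-1.0, 0.013, -0.004, 0.031], [0.001, -0.23, -0.973, 1.242], [0.0, 0.0, 0.0, 1.0]]
wrist [[270.1, 0.0, 257.5], [0.0, 270.1, 193.3], [0.0, 0.0, 1.0]] [[-0.426, -0.858, -0.286, 0.308], [-0.905, 0.405, 0.134, 0.462], [0.001, 0.316, -0.949, 0.372], [0.0, 0.0, 0.0, 1.0]]
```

View pics/top0.png

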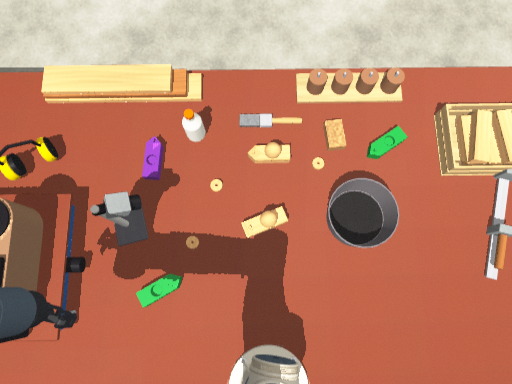

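View pics/scene0.png

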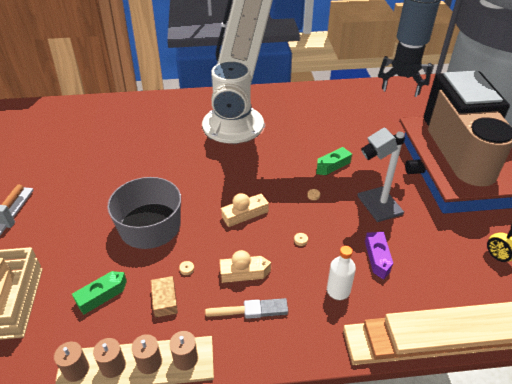

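```bash
python3 - <<'E'
import pickle,cv2,numpy as np
d=pickle.load(open("d0.pkl","rb"))
def crop(n,x,y,w,h,W,H): return cv2.resize(d[n]["img"][y:y+h,x:x+w,::-1],(W,H),interpolation=cv2.INTER_CUBIC)
A=np.hstack([crop("top",85,180,70,70,400,400-100),crop("top",235,135,70,52,400,300)])
B=np.hstack([crop("scene",345,125,80,60*100//100+0,400,300),crop("wrist",0,0,512,384,400,300)])
cv2.imwrite("pics/m1.png",np.vstack([A,B]))
E
```

```text
(no output)
```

View pics/m1.png

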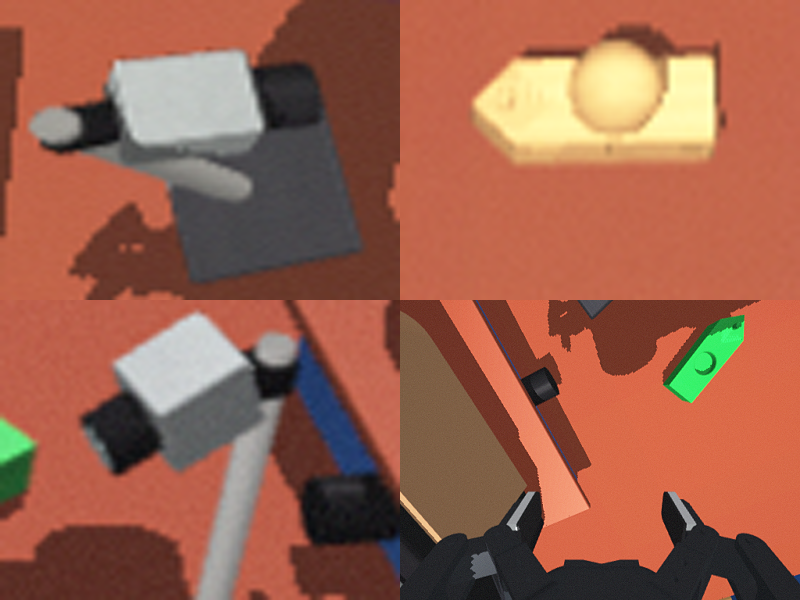

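```bash
cat > h.py <<'E'
import numpy as np,pickle,cv2
from scipy.spatial.transform import Rotation as R
def ray(c,p):
    K,T=c["intrinsics"],c["pose"]; v=T[:3,:3]@np.linalg.solve(K,[p[0],p[1],1.]); return T[:3,3],v/np.linalg.norm(v)
def onz(c,p,z):
    o,v=ray(c,p); return o+v*(z-o[2])/v[2]
def tri(*cps):
    A=np.zeros((3,3));b=np.zeros(3);L=[]
    for c,p in cps:
        o,v=ray(c,p);M=np.eye(3)-np.outer(v,v);A+=M;b+=M@o;L.append((M,o))
    x=np.linalg.solve(A,b);return x,max(np.linalg.norm(M@(x-o)) for M,o in L)
def proj(c,P):
    T=c["pose"];q=c["intrinsics"]@(T[:3,:3].T@(np.asarray(P)-T[:3,3]));return q[:2]/q[2]
def snap(name,tag):
    from bench import eyes
    c=eyes.camera(name);pickle.dump(c,open(tag+".pkl","wb"));cv2.imwrite(f"pics/{tag}.png",c["img"][:,:,::-1]);return c
E
python3 - <<'E'
from h import *
np.set_printoptions(precision=4,suppress=True)
d=pickle.load(open("d0.pkl","rb"));t,s,w=d["top"],d["scene"],d["wrist"]
for n,p,z in [("bow",(247.8,153.2),.038),("st1",(290.7,145),.038),("st2",(289.6,161),.038),("ball",(273,150.3),.057),("posttop",(94.6,209.2),.264),("postfoot",(126.1,223.9),.014),("f1",(118.3,246),.014),("f2",(148.4,237.1),.014),("f3",(141.4,206.8),.014)]: print(n,onz(t,p,z))
ft=lambda x,y:(85+x*70/400-.4,180+y*70/300-.4); fs=lambda x,y:(345+x/5-.4,125+(y-300)/5-.4)
P=[]
for a,b in [((128,148),(200,313)),((110,62),(258,352)),((262,128),(115,367)),((240,50),(168,418))]:
    x,e=tri((t,ft(*a)),(s,fs(*b)));P.append(x);print(x,e)
P=np.array(P);ax=P[:2].mean(0)-P[2:].mean(0);print("x axis",ax,np.linalg.norm(ax),"yaw",np.degrees(np.arctan2(ax[1],ax[0])),"cen top",P.mean(0))
# tub
g=t["img"].astype(int)[170:255,315:410];m=((g.max(2)-g.min(2))<25).astype(np.uint8)
c=max(cv2.findContours(m,0,2)[0],key=cv2.contourArea);print(cv2.boundingRect(c));c=cv2.convexHull(c);e=cv2.fitEllipse(c);print(e)
for z in(.1,):print("tub",onz(t,(e[0][0]+315,e[0][1]+170),z))
print("tool",R.from_rotvec([3.064,-.686,-.001]).as_matrix(), "wrist cam in tool",R.from_rotvec([3.064,-.686,-.001]).as_matrix().T@(w["pose"][:3,3]-[.235,.497,.404]),R.from_rotvec([3.064,-.686,-.001]).as_matrix().T@w["pose"][:3,:3])
E
```

```text
bow [0.6668 0.0485 0.038 ]
st1 [ 0.6915 -0.0838  0.038 ]
st2 [ 0.6402 -0.0788  0.038 ]
ball [ 0.6688 -0.028   0.057 ]
posttop [0.4574 0.4154 0.264 ]
postfoot [0.4572 0.4158 0.014 ]
f1 [0.3916 0.4351 0.014 ]
f2 [0.4167 0.3471 0.014 ]
f3 [0.5087 0.3726 0.014 ]
[0.4434 0.3816 0.2739] 0.00038759818908366345
[0.4913 0.3927 0.2819] 0.003346187247595768
[0.4579 0.3338 0.253 ] 0.0013458365782559193
[0.5038 0.3473 0.2531] 0.0027755921811329475
x axis [-0.0135  0.0465  0.0249] 0.05448359633103162 yaw 106.17694532813576 cen top [0.4741 0.3639 0.2655]
(12, 8, 72, 69)
((47.27630615234375, 42.93046569824219), (69.73622131347656, 71.81000518798828), 105.1194076538086)
tub [ 0.4669 -0.2723  0.1   ]
tool [[ 0.9045 -0.4264 -0.001 ]
 [-0.4264 -0.9045 -0.0016]
 [-0.0002  0.0018 -1.    ]] wrist cam in tool [0.0806 0.0003 0.0317] [[ 0.0001 -0.9488 -0.3158]
 [ 1.      0.0003 -0.0005]
 [ 0.0006 -0.3158  0.9488]]
```

Request:
{"fn": "send_rows", "kwargs": {"moves": [{"claw": 100, "linear": [0.5, 0, -2.4], "angular": [0, 0, 0]}, {"claw": 100, "linear": [2, 0.3, -4.2], "angular": [0, 0, 0]}, {"claw": 100, "linear": [4.3, 0.5, -5], "angular": [0, 0, 0]}, {"claw": 100, "linear": [6.7, 0.8, -5], "angular": [0, 0, 0]}, {"claw": 100, "linear": [9, 1, -5], "angular": [0, 0, 0]}]}}

```text
time: 0.78
tcp_pos: [0.4288, 0.3776, 0.5298]
ee_rot: [-3.065, 0.686, 0.0]
wrist_force: [0.7, 1.0, 0.4]
opening: 0.0856
grip_force: 0.0
```

Request:
{"fn": "send_rows", "kwargs": {"moves": [{"claw": 100, "linear": [2.3, 0.3, 0], "angular": [0, 0, 0]}, {"claw": 100, "linear": [4.3, 0.5, 0], "angular": [0, 0, 0]}, {"claw": 100, "linear": [4.3, 0.5, 0], "angular": [0, 0, 0]}, {"claw": 100, "linear": [4.3, 0.5, 0], "angular": [0, 0, 0]}]}}

```text
time: 1.27
tcp_pos: [0.5195, 0.3217, 0.5292]
ee_rot: [3.065, -0.688, -0.001]
wrist_force: [-0.7, 1.0, -0.1]
opening: 0.0856
grip_force: 0.0
```

```bash
python3 - <<'E'
from h import *
from bench import bot
o=bot.get_obs();print(o["tcp_pos"],o["qvel"].round(3))
c=snap("wrist","w1")
cv2.imwrite("pics/w1.png",cv2.resize(c["img"][:,:,::-1],(800,600)))
E
```

```text
[0.51946616 0.32170515 0.52919769] [ 0.026 -0.018 -0.005 -0.    -0.002 -0.   ]
```

View pics/w1.png

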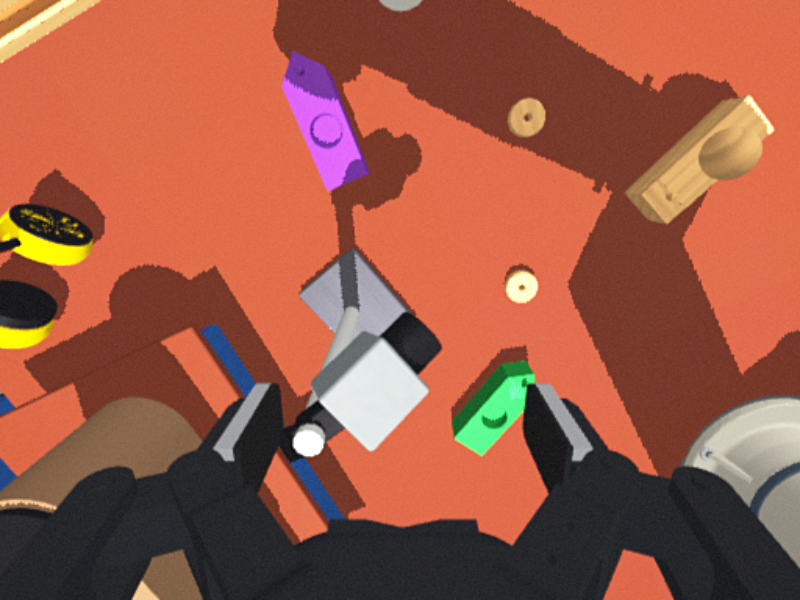

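```bash
python3 - <<'E'
from h import *
c=pickle.load(open("w1.pkl","rb"))
cv2.imwrite("pics/w1c.png",cv2.resize(c["img"][185:305,180:300,::-1],(600,600),interpolation=cv2.INTER_CUBIC))
E
```

```text
(no output)
```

View pics/w1c.png

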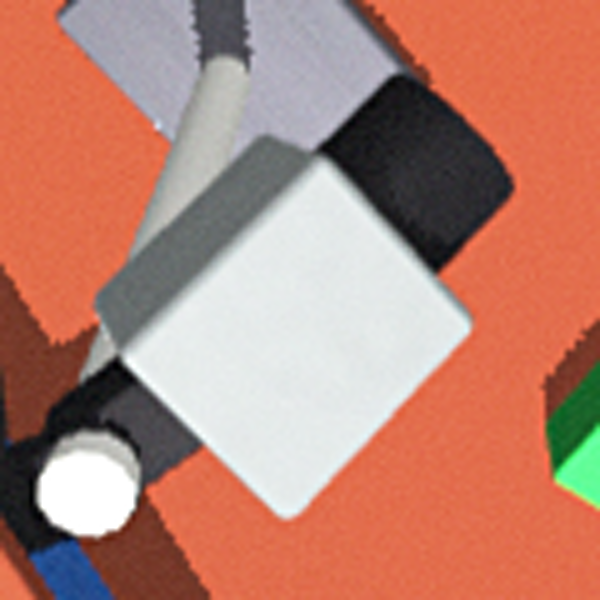

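```bash
python3 - <<'E'
from h import *
from scipy.optimize import least_squares
np.set_printoptions(precision=4,suppress=True)
d=pickle.load(open("d0.pkl","rb"));t,s=d["top"],d["scene"];w=pickle.load(open("w1.pkl","rb"))
ft=lambda x,y:(85+x*70/400-.4,180+y*70/300-.4); fs=lambda x,y:(345+x/5-.4,125+(y-300)/5-.4);fw=lambda x,y:(180+x/5-.4,185+y/5-.4)
L=[((128,148),(200,313),(288,520)),((110,62),(258,352),(120,353)),((262,128),(115,367),(472,325)),((240,50),(168,418),(322,153))]
P=[]
for a,b,e in L:
    x,er=tri((t,ft(*a)),(s,fs(*b)),(w,fw(*e)));P.append(x);print(x,er)
P=np.array(P)
print("posttop w",onz(w,fw(88,484),.264))
# rigid pose from corner points: x,y,yaw
def corners(q):
    a=q[2];c,s_=np.cos(np.radians(25)),np.sin(np.radians(25));h=np.array([np.cos(a),np.sin(a),0])
    X=c*h+s_*np.array([0,0,1]);Z=-s_*h+c*np.array([0,0,1]);Y=np.cross(Z,X)
    O=np.array([q[0],q[1],.245]);return [O+i*.0275*X+j*.025*Y+.025*Z for i,j in((1,1),(1,-1),(-1,1),(-1,-1))],O,X,Y,Z
cams=[(t,0,ft),(s,1,fs),(w,2,fw)]
def f(q,k=(0,1,2)): C=corners(q)[0];return np.concatenate([proj(c,C[i])-L[i][j]if 0 else proj(c,C[i])-np.array(fn(*L[i][j])) for c,j,fn in cams if j in k for i in range(4)])
for k in((0,1,2),(2,),(0,1)):
    r=least_squares(f,[.471,.374,1.85],args=(k,));print(k,r.x,np.degrees(r.x[2]),r.fun.round(1))
_,O,X,Y,Z=corners(least_squares(f,[.471,.374,1.85]).x);print("focus",O-.155*X,X,Y,Z)
# boat, ball from wrist (800px coords)
v=lambda x,y:(x*.64,y*.64)
E
```

```text
[0.4434 0.3808 0.2737] 0.0015102047262349448
[0.4921 0.3914 0.2807] 0.004991862869554749
[0.4576 0.3331 0.2535] 0.0020019931571774105
[0.504  0.3458 0.2533] 0.0040994004525743725
posttop w [0.4625 0.4163 0.264 ]
(0, 1, 2) [0.473  0.3708 1.8199] 104.2709811718043 [ 0.3 -1.2 -0.3 -1.   0.5 -0.2  0.4 -1.4 -0.7 -1.2 -1.9  1.8 -1.7 -0.8
 -2.4 -0.  -0.6  2.3 -2.5  0.9  1.5  0.  -0.6 -0.7]
(2,) [0.4734 0.3701 1.8102] 103.71421683051472 [-0.4  1.8 -1.9 -0.   2.  -0.2  0.4 -1.2]
(0, 1) [0.4716 0.3732 1.8534] 106.19353685426783 [-0.3 -0.5 -1.6 -0.2 -0.3 -0.2 -1.  -1.2 -0.3 -1.5 -1.   1.2 -1.  -0.9
 -1.2 -0.2]
focus [0.5076 0.2347 0.1795] [-0.2234  0.8783  0.4226] [-0.9691 -0.2465 -0.    ] [ 0.1042 -0.4096  0.9063]
```

```bash
python3 - <<'E'
from h import *
np.set_printoptions(precision=4,suppress=True)
w=pickle.load(open("w1.pkl","rb"));t=pickle.load(open("d0.pkl","rb"))["top"]
# foot top edges in wrist: pixels where bluish grey meets orange
im=w["img"].astype(int);hsv=cv2.cvtColor(w["img"],cv2.COLOR_RGB2HSV)
m=((hsv[...,1]<60)&(hsv[...,2]>90)).astype(np.uint8)
m[:,:185]=0;m[:150]=0;m[:,275:]=0;m[215:]=0
n,l,st,ce=cv2.connectedComponentsWithStats(m);print(st[1:][st[1:,4]>150])
def fitedge(pts):
    vx,vy,x0,y0=cv2.fitLine(np.float32(pts),cv2.DIST_HUBER,0,.01,.01).ravel();return (x0-30*vx,y0-30*vy),(x0+30*vx,y0+30*vy)
k=1+np.argmax(st[1:,4]);b=l==k
# upper-left edge: first row of col; apex
ys,xs=np.nonzero(b);ap=xs[np.argmin(ys)];lf=xs.min();print("apex",ap,ys.min(),"left",lf,ys[np.argmin(xs)])
E1=[(x,ys[xs==x].min()) for x in range(lf+3,ap-3)];E2=[(x,ys[xs==x].min()) for x in range(ap+3,xs.max()-8)];E3=[(x,ys[xs==x].max()) for x in range(lf+3,lf+18)]
for E in(E1,E2,E3):
    p,q=fitedge(E);a,c=onz(w,p,.014),onz(w,q,.014);dd=c-a;print(np.degrees(np.arctan2(dd[1],dd[0]))%180, (a+c)/2)
print("corners",onz(w,(ap,ys.min()),.014),onz(w,(lf,ys[np.argmin(xs)]),.014))
h2=cv2.cvtColor(t["img"],cv2.COLOR_RGB2HSV)
m=((h2[...,1]<90)&(h2[...,2]<110)).astype(np.uint8);m[:205]=0;m[250:]=0;m[:,:112]=0;m[:,155:]=0
E=[(x,np.nonzero(m[:,x])[0].max()) for x in range(120,146)];p,q=fitedge(E);dd=onz(t,q,.014)-onz(t,p,.014);print("top near",np.degrees(np.arctan2(dd[1],dd[0]))%180)
E=[(np.nonzero(m[y])[0].max(),y) for y in range(210,234)];p,q=fitedge(E);dd=onz(t,q,.014)-onz(t,p,.014);print("top side",np.degrees(np.arctan2(dd[1],dd[0]))%180)
E
```

```text
[[ 192  160   69   55 1945]]
apex 225 160 left 192 187
105.60346502978231 [0.5182 0.4304 0.014 ]
13.806699964656076 [0.4944 0.37   0.014 ]
15.945764161359762 [0.4832 0.4578 0.014 ]
corners [0.5293 0.3816 0.014 ] [0.5102 0.4611 0.014 ]
top near 103.93960613304955
top side 14.313092990108657
```

```bash
cat >> h.py <<'E'
def delta(P,Rt,ref=None):
    from bench import bot
    o=bot.get_obs();p0,R0=(o["tcp_pos"],R.from_rotvec(o["ee_rot"]).as_matrix()) if ref is None else ref
    print("lin",(R0.T@(np.array(P)-p0)/.025).round(2),"ang",np.degrees(R.from_matrix(R0.T@Rt).as_rotvec()/5).round(2))
def down(yaw):
    a=np.radians(yaw);return np.array([[np.cos(a),np.sin(a),0],[np.sin(a),-np.cos(a),0],[0,0,-1.]])
E
python3 -c "
from h import *
delta([.667,-.028,.38],down(-90))"
```

```text
lin [11.33 10.14  5.98] ang [ 0.    0.   12.96]
```

Request:
{"fn": "send_rows", "kwargs": {"moves": [{"claw": 100, "linear": [1.5, 1.3, 0], "angular": [0, 0, 2]}, {"claw": 100, "linear": [3.2, 2.8, 0], "angular": [0, 0, 4]}, {"claw": 100, "linear": [4.9, 4.3, 0.5], "angular": [0, 0, 6]}, {"claw": 100, "linear": [6.6, 5.9, 1], "angular": [0, 0, 8]}, {"claw": 100, "linear": [8.3, 7.4, 2], "angular": [0, 0, 10]}]}}

```text
time: 1.95
tcp_pos: [0.6278, 0.0653, 0.4809]
ee_rot: [-2.483, 1.921, -0.003]
wrist_force: [-0.2, 1.5, -0.7]
opening: 0.0848
grip_force: 0.0
```

```bash
python3 -c "
from h import *
delta([.667,-.028,.38],down(-90))"
```

```text
lin [ 4.01 -0.57  4.04] ang [-0.04  0.01  2.91]
```

Request:
{"fn": "send_rows", "kwargs": {"moves": [{"claw": 100, "linear": [1.5, -0.2, 1.5], "angular": [0, 0, 1.5]}, {"claw": 100, "linear": [3, -0.4, 3], "angular": [0, 0, 2.9]}, {"claw": 100, "linear": [4, -0.56, 4], "angular": [0, 0, 2.93]}, {"claw": 100, "linear": [4, -0.56, 4], "angular": [0, 0, 2.93]}, {"claw": 100, "linear": [4, -0.56, 4], "angular": [0, 0, 2.93]}]}}

```text
time: 2.58
tcp_pos: [0.667, -0.0261, 0.3809]
ee_rot: [-2.224, 2.217, -0.002]
wrist_force: [0.1, -0.1, 0.2]
opening: 0.0856
grip_force: 0.0
```

```bash
python3 - <<'E'
from h import *
from bench import bot
o=bot.get_obs();print(o["tcp_pos"],o["ee_rot"],o["joint_positions"].round(2))
c=snap("wrist","w2")
cv2.imwrite("pics/w2.png",cv2.resize(c["img"][:,:,::-1],(800,600)))
E
```

```text
[ 0.66695051 -0.02611377  0.38090572] [-2.22414037e+00  2.21701181e+00 -1.84843622e-03] [ 0.19  0.5   0.41  0.   -1.48 -0.19]
```

View pics/w2.png

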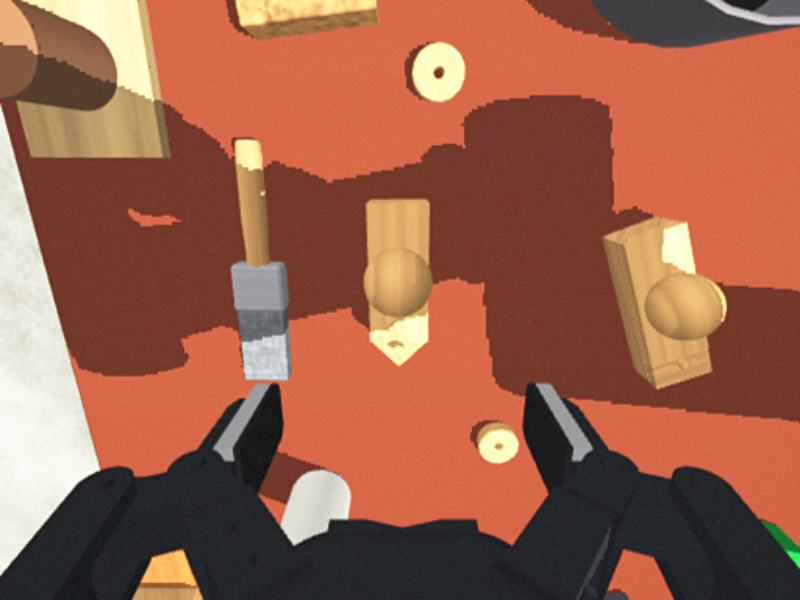

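```bash
python3 - <<'E'
from h import *
np.set_printoptions(precision=4,suppress=True)
w=pickle.load(open("w2.pkl","rb"));d=pickle.load(open("d0.pkl","rb"));t,s=d["top"],d["scene"]
v=lambda x,y:(x*.64-.2,y*.64-.2)
print("ball tri",tri((w,v(398,283)),(t,(273,150.3))),onz(w,v(398,283),.057))
for n,p in(("st hx",(367,200)),("st lx",(429,200)),("bow",(399,365)),("sh hx",(370,340)),("sh lx",(428,340))):print(n,onz(w,v(*p),.038))
print("glue top",onz(w,v(320,480),.16),onz(t,(189,114),.16),"brush",onz(w,v(290,300),.02))
for y in(210,230,340,335):
    pass
# side edges of the boat by brightness contrast: columns where hull hue
hsv=cv2.cvtColor(w["img"],cv2.COLOR_RGB2HSV)
for y in(134,140,146,152,204,210,214):
    print(y,[ (x,hsv[y,x].tolist()) for x in(230,234,238,270,273,276,280)])
delta([.667,-.028,.207],down(-90))
E
```

```text
ball tri (array([ 0.6693, -0.0267,  0.0596]), np.float64(0.0017385674643339765)) [ 0.6706 -0.0247  0.057 ]
st hx [ 0.6931 -0.0812  0.038 ]
st lx [ 0.6485 -0.0814  0.038 ]
bow [0.67   0.0504 0.038 ]
sh hx [0.6933 0.0282 0.038 ]
sh lx [0.6468 0.028  0.038 ]
glue top [0.7122 0.0589 0.16  ] [0.7453 0.2113 0.16  ] brush [0.7598 0.0007 0.02  ]
134 [(230, [6, 167, 116]), (234, [13, 139, 174]), (238, [18, 131, 226]), (270, [17, 128, 217]), (273, [17, 130, 220]), (276, [5, 161, 109]), (280, [5, 160, 115])]
140 [(230, [6, 164, 112]), (234, [13, 153, 172]), (238, [17, 128, 225]), (270, [17, 134, 219]), (273, [17, 132, 222]), (276, [5, 172, 110]), (280, [7, 169, 118])]
146 [(230, [5, 156, 118]), (234, [10, 152, 149]), (238, [16, 129, 227]), (270, [16, 132, 217]), (273, [17, 132, 219]), (276, [4, 160, 113]), (280, [7, 166, 115])]
152 [(230, [5, 159, 117]), (234, [6, 158, 129]), (238, [18, 132, 226]), (270, [17, 130, 215]), (273, [17, 135, 221]), (276, [5, 159, 111]), (280, [6, 164, 118])]
204 [(230, [5, 165, 113]), (234, [7, 160, 121]), (238, [17, 138, 220]), (270, [29, 62, 255]), (273, [30, 73, 255]), (276, [7, 171, 218]), (280, [7, 168, 219])]
210 [(230, [6, 166, 221]), (234, [7, 170, 215]), (238, [18, 127, 219]), (270, [28, 60, 255]), (273, [30, 70, 255]), (276, [8, 176, 219]), (280, [7, 176, 217])]
214 [(230, [8, 172, 220]), (234, [6, 169, 220]), (238, [30, 39, 255]), (270, [28, 59, 255]), (273, [30, 78, 255]), (276, [7, 168, 218]), (280, [7, 172, 218])]
lin [0.08 0.02 6.98] ang [-0.03  0.    0.04]
```

Request:
{"fn": "send_rows", "kwargs": {"moves": [{"claw": 100, "linear": [0, -0.08, 2.2], "angular": [0, 0, 0]}, {"claw": 100, "linear": [0, -0.08, 4.4], "angular": [0, 0, 0]}, {"claw": 100, "linear": [0, -0.08, 6], "angular": [0, 0, 0]}, {"claw": 100, "linear": [0, -0.08, 6.9], "angular": [0, 0, 0]}, {"claw": 100, "linear": [0, -0.08, 6.9], "angular": [0, 0, 0]}]}}

```text
time: 3.25
tcp_pos: [0.6687, -0.0261, 0.2066]
ee_rot: [2.224, -2.217, -0.002]
wrist_force: [0.1, 0.1, 1.3]
opening: 0.0855
grip_force: 0.0
```

Request:
{"fn": "send_rows", "kwargs": {"moves": [{"claw": 75, "linear": [0, 0, 0], "angular": [0, 0, 0]}, {"claw": 60, "linear": [0, 0, 0], "angular": [0, 0, 0]}, {"claw": 45, "linear": [0, 0, 0], "angular": [0, 0, 0]}, {"claw": 45, "linear": [0, 0, 0], "angular": [0, 0, 0]}, {"claw": 45, "linear": [0, 0, 0], "angular": [0, 0, 0]}]}}

```text
time: 3.88
tcp_pos: [0.67, -0.0271, 0.2093]
ee_rot: [-2.221, 2.217, -0.005]
wrist_force: [1.1, -0.3, 6.5]
opening: 0.0476
grip_force: 61.1
```

Request:
{"fn": "send_rows", "kwargs": {"moves": [{"claw": 40, "linear": [0, 0, -0.4], "angular": [0, 0, 0]}, {"claw": 40, "linear": [0, 0, -1.2], "angular": [0, 0, 0]}, {"claw": 40, "linear": [0, 0, -2.6], "angular": [0, 0, 0]}, {"claw": 40, "linear": [0, 0, -4], "angular": [0, 0, 0]}, {"claw": 40, "linear": [0, 0, -4.8], "angular": [0, 0, 0]}]}}

```text
time: 4.5
tcp_pos: [0.6689, -0.0276, 0.3296]
ee_rot: [-2.222, 2.219, -0.002]
wrist_force: [0.7, -0.0, 0.2]
opening: 0.0477
grip_force: 61.7
```

```bash
python3 - <<'E'
from h import *
np.set_printoptions(precision=4,suppress=True)
from bench import bot
o=bot.get_obs();print(o["tcp_pos"],o["opening"],o["grip_force"],o["wrist_force"])
delta([.467,-.272,.33],down(-90))
w=snap("wrist","w3");s=snap("scene","s3")
m=cv2.inRange(cv2.cvtColor(w["img"],cv2.COLOR_RGB2HSV),(10,40,100),(32,220,255))
a=cv2.resize(w["img"][:,:,::-1],(400,300));b=cv2.resize(s["img"][150:300,60:330,::-1],(400,300));cv2.imwrite("pics/m3.png",np.hstack([a,b]))
# tub rim ellipse fit across two views
t=pickle.load(open("d0.pkl","rb"));
g=t["scene"]["img"].astype(int)[175:250,100:190];m=((g.max(2)-g.min(2))<25).astype(np.uint8)
c=max(cv2.findContours(m,0,2)[0],key=cv2.contourArea);x,y,W,H=cv2.boundingRect(c);print(x+100,y+175,W,H)
p=c.reshape(-1,2)
L=p[p[:,0]==x].mean(0)+[100,175];Rr=p[p[:,0]==x+W-1].mean(0)+[100,175];print(onz(t["scene"],L,.1),onz(t["scene"],Rr,.1))
E
```

```text
[ 0.6689 -0.0276  0.3296] 0.04765095844062448 61.73797845840454 [ 0.685  -0.001   0.2066]
lin [ 9.77  8.09 -0.03] ang [-0.02  0.    0.02]
108 177 73 72
[ 0.4859 -0.3691  0.1   ] [ 0.474  -0.1749  0.1   ]
```

View pics/m3.png

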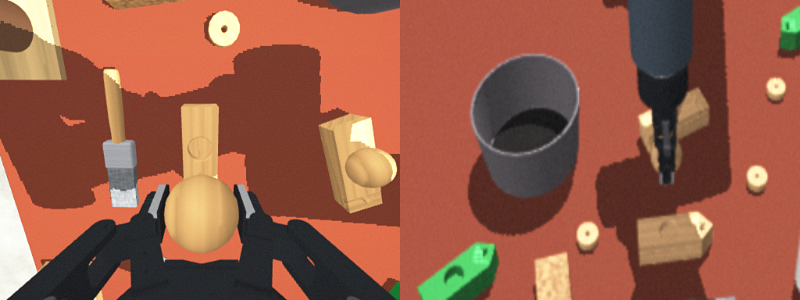

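Request:
{"fn": "send_rows", "kwargs": {"moves": [{"claw": 40, "linear": [1.2, 1, -0.4], "angular": [0, 0, 0]}, {"claw": 40, "linear": [3, 2.5, -0.8], "angular": [0, 0, 0]}, {"claw": 40, "linear": [4.8, 3.9, -0.8], "angular": [0, 0, 0]}, {"claw": 40, "linear": [6.6, 5.4, -0.8], "angular": [0, 0, 0]}, {"claw": 40, "linear": [8.4, 6.9, -0.6], "angular": [0, 0, 0]}]}}

```text
time: 5.22
tcp_pos: [0.4951, -0.2388, 0.3412]
ee_rot: [2.223, -2.219, -0.002]
wrist_force: [1.2, -0.9, -0.4]
opening: 0.0479
grip_force: 61.8
```

Request:
{"fn": "send_rows", "kwargs": {"moves": [{"claw": 40, "linear": [1, 0.8, 0.4], "angular": [0, 0, 0]}, {"claw": 40, "linear": [1.38, 1.08, 0.6], "angular": [0, 0, 0]}, {"claw": 40, "linear": [1.38, 1.08, 0.6], "angular": [0, 0, 0]}]}}

```text
time: 5.6
tcp_pos: [0.4696, -0.2723, 0.3262]
ee_rot: [2.222, -2.22, -0.003]
wrist_force: [-0.5, 0.3, -0.0]
opening: 0.0476
grip_force: 61.8
```

```bash
python3 - <<'E'
from h import *
np.set_printoptions(precision=4,suppress=True)
from bench import bot
o=bot.get_obs();print(o["tcp_pos"],o["opening"],o["joint_positions"].round(2))
s=snap("scene","s4");t=snap("top","t4")
a=cv2.resize(t["img"][160:280,300:460,::-1],(400,300));b=cv2.resize(s["img"][120:270,60:260,::-1],(400,300));cv2.imwrite("pics/m4.png",np.hstack([a,b]))
E
```

```text
[ 0.4696 -0.2723  0.3262] 0.047567753783304766 [-0.24  0.28 -0.06 -0.   -1.23  0.24]
```

View pics/m4.png

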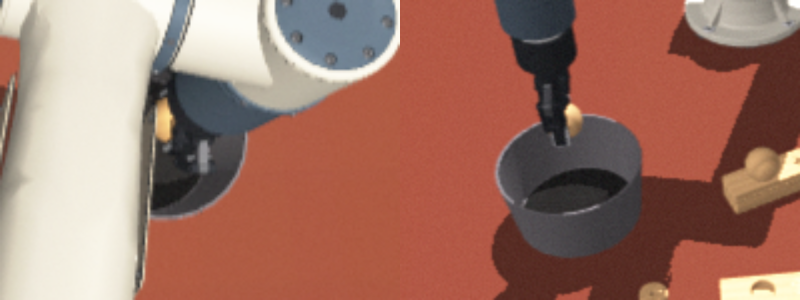

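Request:
{"fn": "send_rows", "kwargs": {"moves": [{"claw": 40, "linear": [0, 0, 1.2], "angular": [0, 0, 0]}, {"claw": 40, "linear": [0, 0, 2.6], "angular": [0, 0, 0]}, {"claw": 40, "linear": [0, 0, 4], "angular": [0, 0, 0]}, {"claw": 40, "linear": [0, 0, 5], "angular": [0, 0, 0]}, {"claw": 40, "linear": [0, 0, 5.3], "angular": [0, 0, 0]}]}}

```text
time: 6.32
tcp_pos: [0.4703, -0.2712, 0.1933]
ee_rot: [2.224, -2.217, -0.004]
wrist_force: [-0.7, -0.2, -0.1]
opening: 0.0478
grip_force: 61.8
```

Request:
{"fn": "send_rows", "kwargs": {"moves": [{"claw": 40, "linear": [0, 0, 0.1], "angular": [0, 0, 0]}, {"claw": 40, "linear": [0, 0, 0.2], "angular": [0, 0, 0]}, {"claw": 40, "linear": [0, 0, 0.3], "angular": [0, 0, 0]}, {"claw": 40, "linear": [0, 0, 0.35], "angular": [0, 0, 0]}, {"claw": 40, "linear": [0, 0, 0.35], "angular": [0, 0, 0]}]}}

```text
time: 6.95
tcp_pos: [0.4699, -0.2722, 0.1861]
ee_rot: [-2.223, 2.22, -0.0]
wrist_force: [-0.7, -0.1, -0.5]
opening: 0.0475
grip_force: 61.8
```

Request:
{"fn": "send_rows", "kwargs": {"moves": [{"claw": 40, "linear": [0, 0, 0.05], "angular": [0, 0, 0]}, {"claw": 40, "linear": [0, 0, 0.08], "angular": [0, 0, 0]}, {"claw": 40, "linear": [0, 0, 0.08], "angular": [0, 0, 0]}]}}

```text
time: 7.32
tcp_pos: [0.4699, -0.2722, 0.1839]
ee_rot: [2.223, -2.22, -0.0]
wrist_force: [0.0, 0.8, -0.5]
opening: 0.0478
grip_force: 61.8
```

Request:
{"fn": "send_rows", "kwargs": {"moves": [{"claw": 40, "linear": [0, 0, 0.05], "angular": [0, 0, 0]}, {"claw": 40, "linear": [0, 0, 0.08], "angular": [0, 0, 0]}, {"claw": 40, "linear": [0, 0, 0.08], "angular": [0, 0, 0]}]}}

```text
time: 7.7
tcp_pos: [0.4701, -0.2723, 0.1832]
ee_rot: [2.224, -2.219, 0.002]
wrist_force: [-3.4, 1.5, 8.7]
opening: 0.0477
grip_force: 62.5
```

Contact with the tub floor (8.7 N). Release gently and rise.

Request:
{"fn": "send_rows", "kwargs": {"moves": [{"claw": 58, "linear": [0, 0, 0], "angular": [0, 0, 0]}, {"claw": 62, "linear": [0, 0, 0], "angular": [0, 0, 0]}, {"claw": 70, "linear": [0, 0, 0], "angular": [0, 0, 0]}, {"claw": 80, "linear": [0, 0, 0], "angular": [0, 0, 0]}, {"claw": 80, "linear": [0, 0, -0.2], "angular": [0, 0, 0]}]}}

```text
time: 8.32
tcp_pos: [0.4698, -0.2721, 0.1866]
ee_rot: [2.223, -2.219, -0.002]
wrist_force: [0.1, -0.3, -0.2]
opening: 0.0683
grip_force: 0.0
```

Request:
{"fn": "send_rows", "kwargs": {"moves": [{"claw": 80, "linear": [0, 0, -1], "angular": [0, 0, 0]}, {"claw": 80, "linear": [0, 0, -2.5], "angular": [0, 0, 0]}, {"claw": 80, "linear": [0, 0, -4.5], "angular": [0, 0, 0]}, {"claw": 80, "linear": [0, 0, -6], "angular": [0, 0, 0]}, {"claw": 80, "linear": [0, 0, -6.5], "angular": [0, 0, 0]}]}}

```text
time: 8.95
tcp_pos: [0.4703, -0.2724, 0.3526]
ee_rot: [-2.222, 2.218, -0.008]
wrist_force: [0.4, 0.0, -0.3]
opening: 0.0685
grip_force: 0.0
```

```bash
python3 - <<'E'
from h import *
np.set_printoptions(precision=4,suppress=True)
w=snap("wrist","w5");t=snap("top","t5")
a=cv2.resize(w["img"][:,:,::-1],(400,300));b=cv2.resize(t["img"][120:240,220:380,::-1],(400,300),interpolation=cv2.INTER_CUBIC);cv2.imwrite("pics/m5.png",np.hstack([a,b]))
delta([.669,-.028,.33],down(-90))
E
```

```text
lin [-9.76 -7.97  0.85] ang [-0.03 -0.01  0.02]
```

View pics/m5.png

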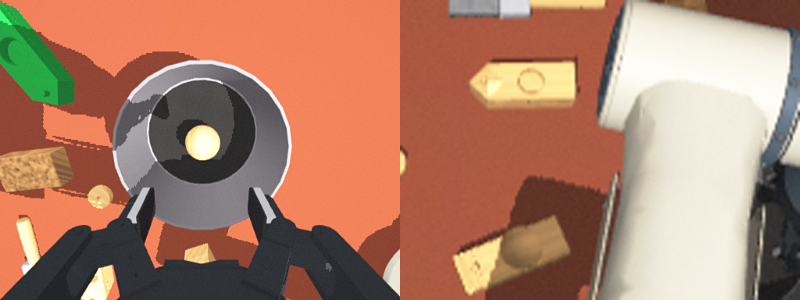

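Request:
{"fn": "send_rows", "kwargs": {"moves": [{"claw": 100, "linear": [-1.8, -1.5, -0.3], "angular": [0, 0, 0]}, {"claw": 100, "linear": [-3.6, -3, -0.3], "angular": [0, 0, 0]}, {"claw": 100, "linear": [-5.4, -4.4, -0.3], "angular": [0, 0, 0]}, {"claw": 100, "linear": [-7.2, -5.9, 0], "angular": [0, 0, 0]}, {"claw": 100, "linear": [-8.8, -7.2, 0.4], "angular": [0, 0, 0]}]}}

```text
time: 9.68
tcp_pos: [0.6505, -0.05, 0.3372]
ee_rot: [2.222, -2.218, -0.003]
wrist_force: [-0.9, -0.7, 0.0]
opening: 0.0856
grip_force: 0.0
```

Request:
{"fn": "send_rows", "kwargs": {"moves": [{"claw": 100, "linear": [-0.96, -0.77, 0.4], "angular": [0, 0, 0]}, {"claw": 100, "linear": [-0.96, -0.77, 0.4], "angular": [0, 0, 0]}, {"claw": 100, "linear": [-0.96, -0.77, 0.4], "angular": [0, 0, 0]}, {"claw": 100, "linear": [-0.96, -0.77, 0.4], "angular": [0, 0, 0]}]}}

```text
time: 10.18
tcp_pos: [0.6684, -0.0287, 0.3296]
ee_rot: [2.222, -2.221, 0.0]
wrist_force: [0.3, 0.0, 0.3]
opening: 0.0851
grip_force: 0.0
```

```bash
python3 - <<'E'
from h import *
np.set_printoptions(precision=4,suppress=True)
from bench import bot
o=bot.get_obs();print(o["tcp_pos"],o["ee_rot"])
for n in("wrist","top"):
    c=snap(n,n+"6");hsv=cv2.cvtColor(c["img"],cv2.COLOR_RGB2HSV)
    m=cv2.inRange(hsv,(11,20,135),(35,225,255))
    ctr=proj(c,[.669,-.016,.038]);k,l=cv2.connectedComponents(cv2.morphologyEx(m,cv2.MORPH_OPEN,np.ones((3,3))))
    ids=l[int(ctr[1])-6:int(ctr[1])+7,int(ctr[0])-6:int(ctr[0])+7].ravel();i=np.bincount(ids[ids>0]).argmax()
    cn=max(cv2.findContours((l==i).astype(np.uint8),0,1)[0],key=cv2.contourArea).reshape(-1,2)
    W=np.array([onz(c,p,.038)[:2] for p in cn])
    print(n,"x",W[:,0].min(),W[:,0].max(),"y",W[:,1].min(),W[:,1].max(),"bow x",W[W[:,1]>W[:,1].max()-.004,0].mean())
    sd=W[(W[:,1]>-.07)&(W[:,1]<.02)];mx=np.median(sd[:,0])
    for g,nm in((sd[sd[:,0]>W[:,0].mean()],"hi"),(sd[sd[:,0]<W[:,0].mean()],"lo")):
        f=np.polyfit(g[:,1],g[:,0],1);print(nm,"slope deg",np.degrees(f[0]),"x at -.028",np.polyval(f,-.028))
    cv2.imwrite(f"pics/m6{n}.png",c["img"][:,:,::-1])
w=cv2.imread("pics/m6wrist.png");cv2.imwrite("pics/m6.png",cv2.resize(w,(800,600)))
E
```

```text
[ 0.6684 -0.0287  0.3296] [ 2.2222 -2.2206  0.0002]
wrist x 0.6470996519843909 0.6941531809622729 y -0.08261011066989644 0.04926919772869433 bow x 0.6702489222291107
hi slope deg -0.5512386557030777 x at -.028 0.6934823008432144
lo slope deg -0.6786071829861472 x at -.028 0.6481783747998167
top x 0.6350178097006718 0.6927174944616104 y -0.022914079241768064 0.047926870710150116 bow x 0.6657954899311325
hi slope deg 18.651066759836322 x at -.028 0.6802251296326302
lo slope deg -25.15556377581401 x at -.028 0.6566860192078933
```

Request:
{"fn": "send_rows", "kwargs": {"moves": [{"claw": 100, "linear": [0, -0.06, 2], "angular": [0, 0, -0.12]}, {"claw": 100, "linear": [0, -0.06, 4], "angular": [0, 0, -0.12]}, {"claw": 100, "linear": [0, -0.06, 5.5], "angular": [0, 0, -0.12]}, {"claw": 100, "linear": [0, -0.06, 6.1], "angular": [0, 0, -0.12]}, {"claw": 100, "linear": [0, -0.06, 6.1], "angular": [0, 0, -0.12]}]}}

```text
time: 10.9
tcp_pos: [0.6703, -0.0282, 0.177]
ee_rot: [2.234, -2.208, -0.0]
wrist_force: [0.3, 0.6, 0.9]
opening: 0.0856
grip_force: 0.0
```

Request:
{"fn": "send_rows", "kwargs": {"moves": [{"claw": 75, "linear": [0, 0, 0], "angular": [0, 0, 0]}, {"claw": 58, "linear": [0, 0, 0], "angular": [0, 0, 0]}, {"claw": 40, "linear": [0, 0, 0], "angular": [0, 0, 0]}, {"claw": 40, "linear": [0, 0, 0], "angular": [0, 0, 0]}, {"claw": 40, "linear": [0, 0, 0], "angular": [0, 0, 0]}]}}

```text
time: 11.52
tcp_pos: [0.671, -0.0277, 0.1788]
ee_rot: [-2.234, 2.206, -0.003]
wrist_force: [-0.2, 0.7, 6.2]
opening: 0.0451
grip_force: 63.0
```

Request:
{"fn": "send_rows", "kwargs": {"moves": [{"claw": 40, "linear": [0, 0, -0.4], "angular": [0, 0, 0]}, {"claw": 40, "linear": [0, 0, -1.4], "angular": [0, 0, 0]}, {"claw": 40, "linear": [0, 0, -3], "angular": [0, 0, 0]}, {"claw": 40, "linear": [0, 0, -4.6], "angular": [0, 0, 0]}, {"claw": 40, "linear": [0, 0, -6], "angular": [0, 0, 0]}]}}

```text
time: 12.15
tcp_pos: [0.6701, -0.0279, 0.3288]
ee_rot: [-2.235, 2.208, -0.0]
wrist_force: [0.0, -0.1, -1.4]
opening: 0.0452
grip_force: 62.2
```

Request:
{"fn": "send_rows", "kwargs": {"moves": [{"claw": 40, "linear": [0, 0, 0], "angular": [0, 0, 0]}, {"claw": 40, "linear": [0, 0, 0], "angular": [0, 0, 0]}]}}

```text
time: 12.4
tcp_pos: [0.6699, -0.0278, 0.3261]
ee_rot: [2.234, -2.208, -0.002]
wrist_force: [-0.1, -0.2, -2.3]
opening: 0.0449
grip_force: 62.3
```

```bash
cat > tgt.py <<'E'
from h import *
np.set_printoptions(precision=4,suppress=True)
def tgt(yaw=104.8,focus=(.5074,.2364,.1795),bx=.076,bz=.1598,by=0):
    a=np.radians(yaw);c,s=np.cos(np.radians(25)),np.sin(np.radians(25));h=np.array([np.cos(a),np.sin(a),0]);k=np.array([0,0,1])
    X=c*h+s*k;Z=-s*h+c*k;Y=np.cross(Z,X)
    return np.array(focus)-bx*X+bz*Z-by*Y,np.stack([-X,Y,-Z],1)
E
python3 - <<'E'
from tgt import *
from bench import bot
o=bot.get_obs();print(o["tcp_pos"],o["ee_rot"],o["opening"])
P,Rt=tgt();print(P);delta(P,Rt)
c=snap("wrist","w7")
E
```

```text
[ 0.6699 -0.0278  0.3261] [ 2.2341 -2.2075 -0.0025] 0.04491856333368726
[0.5422 0.1045 0.2922]
lin [-5.35  5.04  1.37] ang [-0.6  -4.97 -2.78]
```

Request:
{"fn": "send_rows", "kwargs": {"moves": [{"claw": 40, "linear": [-0.9, 0.9, 0.1], "angular": [-0.1, -0.9, -0.5]}, {"claw": 40, "linear": [-2.2, 2.1, 0.3], "angular": [-0.25, -2.1, -1.2]}, {"claw": 40, "linear": [-3.5, 3.3, 0.8], "angular": [-0.4, -3.3, -1.85]}, {"claw": 40, "linear": [-4.3, 4.3, 1.1], "angular": [-0.52, -4.3, -2.4]}, {"claw": 40, "linear": [-4.7, 5, 1.3], "angular": [-0.6, -4.97, -2.78]}]}}

```text
time: 13.08
tcp_pos: [0.5424, 0.0889, 0.2929]
ee_rot: [-2.246, 1.727, 0.501]
wrist_force: [0.3, 0.1, -1.9]
opening: 0.0453
grip_force: 62.2
```

Request:
{"fn": "send_rows", "kwargs": {"moves": [{"claw": 40, "linear": [0, 0, 0], "angular": [0, 0, 0]}, {"claw": 40, "linear": [0, 0, 0], "angular": [0, 0, 0]}, {"claw": 40, "linear": [0, 0, 0], "angular": [0, 0, 0]}]}}

```text
time: 13.45
tcp_pos: [0.5443, 0.0879, 0.2942]
ee_rot: [-2.245, 1.729, 0.495]
wrist_force: [-0.5, -0.7, -0.8]
opening: 0.0453
grip_force: 62.2
```

```bash
python3 - <<'E'
from tgt import *
from bench import bot
o=bot.get_obs();print(o["tcp_pos"],o["ee_rot"],o["joint_positions"].round(2),o["opening"])
P,Rt=tgt();delta(P,Rt)
t=snap("top","t8");s=snap("scene","s8")
f=[.5074,.2364,.1795];print(proj(t,f),proj(s,f))
a=cv2.resize(t["img"][150:270,80:240,::-1],(400,300),interpolation=cv2.INTER_CUBIC);b=cv2.resize(s["img"][110:230,260:420,::-1],(400,300),interpolation=cv2.INTER_CUBIC)
cv2.imwrite("pics/m8.png",np.hstack([a,b]))
E
```

```text
[0.5443 0.0879 0.2942] [-2.245   1.7293  0.4952] [ 0.27  0.35  0.08 -0.45 -1.32  0.11] 0.04527625776241363
lin [-0.57 -0.09  0.35] ang [-0.01 -0.02  0.  ]
[176.1686 195.2615] [332.1204 173.9516]
```

View pics/m8.png

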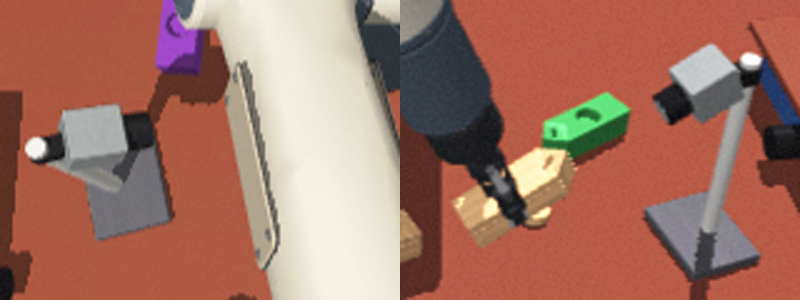

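```bash
python3 - <<'E'
from tgt import *
from bench import bot
o=bot.get_obs();p0,R0=o["tcp_pos"],R.from_rotvec(o["ee_rot"]).as_matrix()
s=pickle.load(open("s8.pkl","rb"));w=snap("wrist","w8")
B=lambda x,y,z:p0+R0@np.array([-.011-x,y,.1788-z])
pts={"bowtop":(.065,0,.038),"bowbot":(.065,0,0),"shTop+y":(.042,.023,.038),"shTop-y":(.042,-.023,.038),"st-y top":(-.066,-.023,.038),"st+y top":(-.066,.023,.038),"st-y bot":(-.066,-.023,0),"st+y bot":(-.066,.023,0)}
for n,q in pts.items(): print(n,"scene crop",((proj(s,B(*q))-[260,140])*6.25).round(0),"wrist crop",((proj(w,B(*q))*.78125)).round(0))
a=cv2.resize(s["img"][140:220,260:340,::-1],(500,500),interpolation=cv2.INTER_CUBIC)
b=cv2.resize(w["img"][:,:,::-1],(400,300),interpolation=cv2.INTER_AREA)
b2=np.zeros((500,300,3),np.uint8)
cr=w["img"][150:384,150:360,::-1];cv2.imwrite("pics/m9.png",np.hstack([a,cv2.resize(cr,(300,500))[:, :]]))
E
```

```text
bowtop scene crop [401. 189.] wrist crop [200. 309.]
bowbot scene crop [427. 241.] wrist crop [201. 266.]
shTop+y scene crop [330. 185.] wrist crop [234. 286.]
shTop-y scene crop [379. 252.] wrist crop [167. 286.]
st-y top scene crop [158. 390.] wrist crop [157. 134.]
st+y top scene crop [115. 319.] wrist crop [244. 134.]
st-y bot scene crop [189. 438.] wrist crop [168. 121.]
st+y bot scene crop [146. 368.] wrist crop [233. 121.]
```

View pics/m9.png

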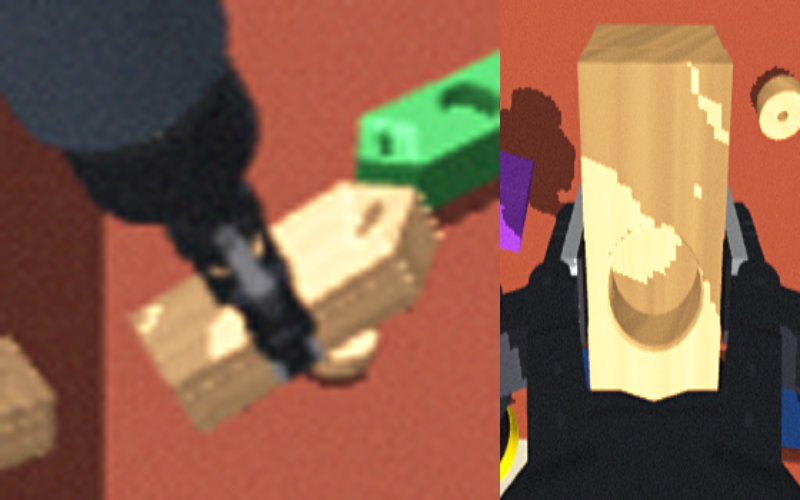

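```bash
python3 - <<'E'
from tgt import *
from bench import bot
d=pickle.load(open("d0.pkl","rb"));t,s0=d["top"],d["scene"];w1=pickle.load(open("w1.pkl","rb"))
ft=lambda x,y:(85+x*70/400-.4,180+y*70/300-.4); fs=lambda x,y:(345+x/5-.4,125+(y-300)/5-.4);fw=lambda x,y:(180+x/5-.4,185+y/5-.4)
L=[((128,148),(200,313),(288,520)),((110,62),(258,352),(120,353)),((262,128),(115,367),(472,325)),((240,50),(168,418),(322,153))]
_,Rt=tgt();X,Y,Z=-Rt[:,0],Rt[:,1],-Rt[:,2];O=np.array([.5074,.2364,.1795])+.155*X;print(O)
C=[O+i*.0275*X+j*.025*Y+.025*Z for i,j in((1,1),(1,-1),(-1,1),(-1,-1))]
for c,j,f in((t,0,ft),(s0,1,fs),(w1,2,fw)): r=np.array([np.array(f(*L[i][j]))-proj(c,C[i]) for i in range(4)]);print("obs-model",r.mean(0),r.round(1).tolist())
s=pickle.load(open("s8.pkl","rb"));w=pickle.load(open("w8.pkl","rb"))
o=bot.get_obs();p0,R0=o["tcp_pos"],R.from_rotvec(o["ee_rot"]).as_matrix()
B=lambda x,y,z:p0+R0@np.array([-.011-x,y,.1788-z])
S={(.065,0,.038):(418,185),(.065,0,0):(438,235),(-.066,-.023,.038):(175,385),(-.066,.023,.038):(130,318),(-.066,-.023,0):(207,432)}
W={(-.066,-.023,.038):(580,62),(-.066,.023,.038):(732,62),(-.066,-.023,0):(598,27),(-.066,.023,0):(712,25)}
gs=lambda a:(260+a[0]/6.25-.4,140+a[1]/6.25-.4);gw=lambda a:(150+(a[0]-500)*.7-.2,150+a[1]*.468-.2)
for k,v in S.items():print("scene obs-model",k,np.array(gs(v))-proj(s,B(*k)))
for k,v in W.items():
    print("wrist obs-model",k,np.array(gw(v))-proj(w,B(*k)))
    if k in S:
        x,e=tri((s,gs(S[k])),(w,gw(v)));print("   boat frame err mm",1000*(R0.T@(x-B(*k)))*[-1,1,-1],e)
# px effect per mm along X,Y,Z
for c,n in((s,"scene"),(w,"wrist")):
    q=(-.066,0,.038);print(n,[(proj(c,B(*q)+.001*a)-proj(c,B(*q))).round(2).tolist() for a in(X,Y,Z)])
print("head scene px/mm",[(proj(s,O+.001*a)-proj(s,O)).round(2).tolist() for a in(X,Y,Z)])
E
```

```text
[0.4715 0.3722 0.245 ]
obs-model [0.3568 0.3693] [[0.2, 0.5], [1.0, 0.4], [0.0, -0.3], [0.3, 0.9]]
obs-model [1.3063 0.4089] [[0.4, 1.5], [1.5, -1.3], [1.3, 1.1], [1.9, 0.4]]
obs-model [ 1.18   -2.2946] [[0.9, -3.9], [3.1, -2.9], [-0.8, -1.4], [1.6, -1.0]]
scene obs-model (0.065, 0, 0.038) [ 2.3438 -0.9682]
scene obs-model (0.065, 0, 0) [ 1.3744 -1.3018]
scene obs-model (-0.066, -0.023, 0.038) [ 2.3724 -1.1776]
scene obs-model (-0.066, 0.023, 0.038) [ 2.0408 -0.6071]
scene obs-model (-0.066, -0.023, 0) [ 2.4563 -1.3519]
wrist obs-model (-0.066, -0.023, 0.038) [4.8072 7.4444]
   boat frame err mm [ 5.5244  1.4236 -3.453 ] 0.0013748697810890382
wrist obs-model (-0.066, 0.023, 0.038) [0.3869 7.3471]
   boat frame err mm [ 4.928   1.5488 -4.4579] 0.0005668924411499665
wrist obs-model (-0.066, -0.023, 0) [3.6237 7.6699]
   boat frame err mm [ 6.198   1.5826 -3.1641] 0.0012632177274253965
wrist obs-model (-0.066, 0.023, 0) [-0.4393  6.662 ]
scene [[0.32, -0.2], [-0.15, -0.25], [-0.14, -0.21]]
wrist [[0.0, 2.34], [2.41, 0.0], [-0.01, 0.58]]
head scene px/mm [[0.33, -0.2], [-0.2, -0.22], [-0.08, -0.24]]
```

Request:
{"fn": "send_rows", "kwargs": {"moves": [{"claw": 40, "linear": [-0.25, -0.06, 0.2], "angular": [0, -0.02, 0]}, {"claw": 40, "linear": [-0.48, -0.11, 0.37], "angular": [0, -0.02, 0]}, {"claw": 40, "linear": [-0.48, -0.11, 0.37], "angular": [0, -0.02, 0]}, {"claw": 40, "linear": [-0.48, -0.11, 0.37], "angular": [0, -0.02, 0]}, {"claw": 40, "linear": [-0.48, -0.11, 0.37], "angular": [0, -0.02, 0]}]}}

```text
time: 14.22
tcp_pos: [0.5428, 0.103, 0.2912]
ee_rot: [-2.244, 1.727, 0.497]
wrist_force: [0.1, 0.7, -0.9]
opening: 0.0454
grip_force: 62.2
```

```bash
python3 - <<'E'
from tgt import *
from bench import bot,eyes
for i in range(4):
    P,Rt=tgt(bx=.0783,bz=.1593,by=.0005);delta(P,Rt);c=eyes.camera("scene")
o=bot.get_obs();print(o["opening"],o["grip_force"],o["wrist_force"],o["qvel"].round(3),o["time"])
f=[.5074,.2364,.1795];X=-Rt[:,0]
g=lambda p:((proj(c,p)-[310,110])*6).round(0)
print("focus",g(f),"lens",g(np.array(f)+.1*X))
cv2.imwrite("pics/m10.png",cv2.resize(c["img"][110:210,310:410,::-1],(600,600),interpolation=cv2.INTER_CUBIC))
E
```

```text
lin [ 0.02 -0.01  0.01] ang [-0.02  0.01  0.01]
lin [ 0.02 -0.01  0.01] ang [-0.01  0.01  0.01]
lin [ 0.02 -0.01  0.01] ang [-0.02  0.01  0.01]
lin [ 0.02 -0.01  0.01] ang [-0.02  0.01  0.01]
0.045254354087110774 62.187871634960175 [-0.2277  0.2305 -1.0647] [-0.     0.001 -0.    -0.     0.001 -0.   ] 14.425
focus [133. 384.] lens [326. 263.]
```

View pics/m10.png

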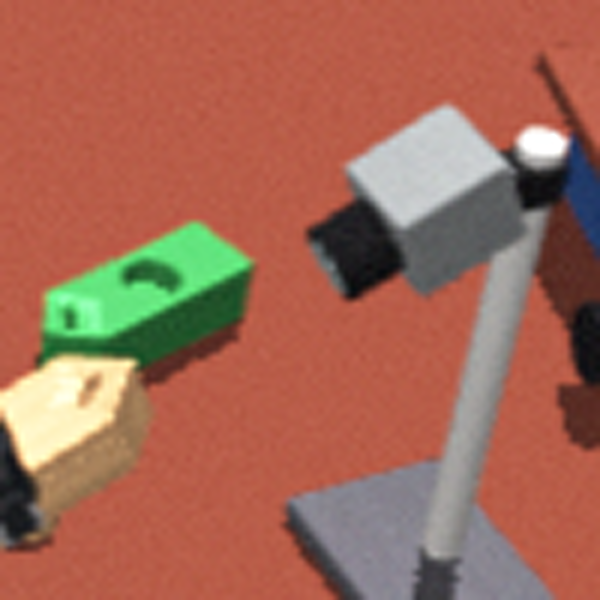

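Request:
{"fn": "send_rows", "kwargs": {"moves": [{"claw": 40, "linear": [0.1, 0, 0.04], "angular": [0, 0, 0]}, {"claw": 40, "linear": [0.1, 0, 0.04], "angular": [0, 0, 0]}, {"claw": 40, "linear": [0.1, 0, 0.04], "angular": [0, 0, 0]}, {"claw": 40, "linear": [0.1, 0, 0.04], "angular": [0, 0, 0]}, {"claw": 40, "linear": [0.1, 0, 0.04], "angular": [0, 0, 0]}]}}

```text
time: 15.05
tcp_pos: [0.5433, 0.1014, 0.2892]
ee_rot: [-2.244, 1.727, 0.498]
wrist_force: [0.4, 0.8, -1.5]
opening: 0.0453
grip_force: 62.2
```

```bash
python3 - <<'E'
from tgt import *
from bench import bot,workorder
o=bot.get_obs();print(o["tcp_pos"],o["opening"],o["grip_force"],abs(o["qvel"]).max())
P,Rt=tgt(bx=.0783,bz=.1593,by=.0005);delta(P,Rt)
print(workorder.sign_off())
E
```

```text
[0.5433 0.1014 0.2892] 0.04527670256292673 62.189242243766785 0.002056664951790327
lin [-0.08 -0.01 -0.03] ang [-0.01  0.01  0.01]
the job is handed in; nothing more can be done
None
```

The job is handed in at about 15 s: the ball was lowered onto the tub floor and released there, and the boat is held still, bow up into the lens, its tip about 100 mm from the glass by my measurements (give or take about 3 mm); sign-off returned no verdict.

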